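Square up and clamp a stack of blanks in the drilling jig

TASK

Tap the loose stack of three aluminium plates in the drilling jig fully home against both fences, so that their edges line up. Then push the jig's captive screw-knob down and, keeping it pushed, turn it clockwise, about a quarter turn to its stop, so that it catches, stays down and clamps the stack. Leave the other things on the bench where they are.

Things in the scene. Friction and masses are not known exactly. Their poses are not given: they have to be found in the camera images.
- jig: Drilling jig fixed to the bench. Origin at bench height; x points to its far fence, y to its left fence, z up. Dark steel base, top 20 mm above the bench, spanning x -40..100, y -55..110 mm. Near (-x) and right (-y) sides open: plates overhang the base there, still by 10 mm when home, so a pusher beside the base, just above the bench, meets all three edges and not the base.
- plunger (a joint): Downward travel (m) of the captive screw-knob: 0 = up, 0.011 = hard stop. A spring lifts it: about 3 N to start, 13 N at 9 to 10 mm. Its sprung round foot, 24 mm across, hangs 5 mm above the stack and presses on it as the knob goes down. Once caught, it stays down at about 6.5 mm by itself.
- knob (a joint): Turn (rad) of the screw-knob, clockwise from above: starts at 0 to 0.15, stop at 1.5. At 0 the bar lies across the clamp arm (along the jig's y), at 1.5 in line with it. Unless pushed down about 7 mm it is blocked at about 0.3 (never force it): push 8 to 10 mm and keep it pushed while turning. Caught properly from 1.1. Light to turn (about 0.1 N m).
- knob_grip (a point): Point on the knob's upright axis (x 35, y 30 mm in the jig's frame), at the height to grip: 112 mm above the bench while up, 42 mm above the clamp arm's top. The handle is a black bar 70 mm long (this point's y), 16 mm wide (its x), from 24 mm below to 12 mm above this point.
- plate0: The lowest of three equal bare aluminium plates, 110 x 140 x 4 mm (its x, y, z), about 170 g, oily and easy to slide (stack: 1 to 3 N), loosely stacked on the jig's base. Origin: centre of its underside. Home against both fences, its origin is at x = 5, y = 5 mm in the jig's frame, axes along the jig's. It starts 8 to 35 mm short of the fences, up to 5 degrees askew.
- plate1: The middle of three equal bare aluminium plates, 110 x 140 x 4 mm (its x, y, z), about 170 g, oily and easy to slide (stack: 1 to 3 N), loosely stacked on the jig's base. Origin: centre of its underside. Home against both fences, its origin is at x = 5, y = 5 mm in the jig's frame, axes along the jig's. It starts 8 to 35 mm short of the fences, up to 5 degrees askew.
- plate2: The top of three equal bare aluminium plates, 110 x 140 x 4 mm (its x, y, z), about 170 g, oily and easy to slide (stack: 1 to 3 N), loosely stacked on the jig's base. Origin: centre of its underside. Home against both fences, its origin is at x = 5, y = 5 mm in the jig's frame, axes along the jig's. It starts 8 to 35 mm short of the fences, up to 5 degrees askew.
- oiler: Bystander: white plastic squeeze bottle, 52 mm across, 130 mm tall, standing just beyond the far left corner of the jig. Origin on its underside. Leave it where it is.
- pliers: Bystander: combination pliers with yellow handles, about 170 mm long, lying flat. Origin on its underside. Leave it where it is.
- wrench: Bystander: steel spanner, 180 mm long, lying flat. Origin on its underside. Leave it where it is.
- hammer: Bystander: hammer, 280 mm long, lying flat. Origin on its underside. Leave it where it is.
- caliper: Bystander: steel vernier caliper, 200 mm long, lying flat. Origin on its underside. Leave it where it is.
- vblock: Bystander: dark steel V-block, 70 x 60 x 50 mm. Origin on its underside. Leave it where it is.
- bar_stock: Bystander: offcut of steel bar, 120 x 30 x 20 mm, lying beyond the jig. Origin on its underside. Leave it where it is.
- far_fence (a point): Middle of the top edge of the far fence's working face: the plane x = 60 mm in the jig's frame, from y -50 to 100 mm. Steel bar, top 44 mm above the bench. Axes as the jig's.
- left_fence (a point): Middle of the top edge of the left fence's working face: the plane y = 75 mm in the jig's frame, from x -35 to 60 mm. Steel bar, top 44 mm above the bench. Axes as the jig's.
- clamp_arm (a point): Middle of the top of the fixed green clamp arm, which reaches from a post behind the far fence over the stack: 36 mm wide, in the jig's frame x 15..100 mm, y 12..48 mm, from 52 to 70 mm above the bench. Axes as the jig's.
Not all that is in view belongs to the job. Leave any black or orange look-alike of the plate0 alone. What is shaped like the plate2 but pink is not meant.

How it is judged (in metres and radians):
On the way, in this order (a step that is already met when the one before it is completed fails the run):
1. all three plates are home against both fences while the knob is still up (x of plate0 in the frame of jig between 0.002 and 0.008 m and y of plate0 in the frame of jig between 0.002 and 0.008 m and angle between the x axis of each of plate0, plate1, plate2 and the x axis of jig, either way round below 0.04 rad and angle between each of plate0, plate1, plate2's own z axis and vertical below 0.05 rad and x of plate1 in the frame of jig between 0.002 and 0.008 m and y of plate1 in the frame of jig between 0.002 and 0.008 m and x of plate2 in the frame of jig between 0.002 and 0.008 m and y of plate2 in the frame of jig between 0.002 and 0.008 m and value of joint plunger below 0.003 m), for 0.2 s.
2. the knob is pushed down, turned and caught (value of joint plunger above 0.0045 m and value of joint knob above 1.1 rad), for 0.2 s.
At the end, for the whole second after the job is handed in: All three plates lie flat and at rest in the jig, each within 3 mm of both fences and square to them within 2.3 degrees; the knob stays down by itself (more than 4.5 mm) and is turned at least 1.1 rad clockwise (all of step 2 and x of plate0 in the frame of jig between 0.002 and 0.008 m and y of plate0 in the frame of jig between 0.002 and 0.008 m and angle between the x axis of each of plate0, plate1, plate2 and the x axis of jig, either way round below 0.04 rad and angle between each of plate0, plate1, plate2's own z axis and vertical below 0.05 rad and x of plate1 in the frame of jig between 0.002 and 0.008 m and y of plate1 in the frame of jig between 0.002 and 0.008 m and x of plate2 in the frame of jig between 0.002 and 0.008 m and y of plate2 in the frame of jig between 0.002 and 0.008 m and linear speed of each of plate0, plate1, plate2 below 0.01 m/s); the robot touches nothing.
It fails at once if one of the bystanders on the bench is moved by more than 30 mm (distance of any of oiler, pliers, wrench, hammer, caliper, vblock, bar_stock from where it was at the start of the episode above 0.03 m).
It fails at once if the knob is forced round (past 0.6 rad) without being pushed down (less than 4 mm) (value of joint knob above 0.6 rad and value of joint plunger below 0.004 m).
It also fails if it takes over 61 s, if anything falls off the work surface, if the arm or the gripper's body presses on something with over 40 N, if the wrist force passes 120 N, or if a joint passes its speed limit or range.

ROBOT

A 6-joint arm with a two-finger parallel gripper is mounted at the origin on the work surface. World frame = base frame: x ahead of the robot, y to its left, z up, the work surface at z = 0. Lengths are in mm, angles in rad, forces in N, time in s.
With the tool pointing down it reaches from about 300 to 775 mm from the base axis. Payload 14.6 kg.
Tool frame: the origin (TCP) lies midway between the tips of the shut fingers; the grasp point (between the pads) lies manip.grasp_offset behind it (manip.grasp_offset is the distance from the TCP to the grasp point, in mm); z points along the fingers, y is the direction in which the jaws open and shut (so a half turn about z gives the same grasp; the last joint's range is limited). The gripper opens to 94 mm and grips with 3 to 60 N. Pads are 16 mm wide; open, the fingers measure 119 mm over their backs; the gripper's body (75 mm by 177 mm) begins 78 mm behind the grasp point.
Start: joints at [-1.269, 0.3, 1.521, -0, 1.321, -0.067], TCP at [198.265, -513.011, 205.446] pointing down, gripper open.
Joint ranges: [-3.03, 3.03], [-0.79, 2.21], [0.23, 2.52], [-1.04, 4.18], [0, 3.07], [-2.55, 2.55]. Speed limits (rad/s): [2.22, 2.22, 2.57, 3.14, 3.14, 3.14].

INTERFACE

Orientations are given as [roll, pitch, yaw] about the fixed x, y, z axes, in that order (R = Rz(yaw) Ry(pitch) Rx(roll)).
In Python, from cell import monitor, vision, order, manip gives the robot as it stands.
- The arm moves only by the shell command python3 -m jog 'ROWS' [FORCE]. ROWS is JSON, a list of rows, each a list of 7 numbers: the shift along the tool's x, y, z in cm, then the turn, a rotation vector about the tool's x, y, z in rad, then the opening in per cent of the stroke, from 0 (shut) to 100 (fully open). In form: [[tx, ty, tz, rx, ry, rz, jaw], ...]. A call has 1 to 8 rows; each row shifts and turns the commanded pose from where the row before left it, along the tool's axes as they then stand; what a row does not reach is not made up. A row lasts 1/10 s, in which the tool goes at most 50 mm and 8.59 degrees, less where a joint would pass 70% of its speed; a pose out of reach is approached as far as the arm can. A call is refused whole if a number of a shift passes 5 or a number of a turn 0.15, either way. A call with a gripper value outside its range is refused whole. The fingers move at their own pace and stop on an object; FORCE is the grip in N (left out, the last holds). Time passes only in rows, so rows that do not move let the fingers close. It gives the time, the measured TCP pose, the force and the opening at its end, in the units of the state.
- monitor.read_state(): the state, without advancing time (a new reading comes with each control period).
- vision.camera(name): name is "scene" or "top" or "wrist"; returns a dict with "color" (420x560x3 uint8, blue, green, red), "fx", "fy", "cx", "cy" (pixels), "cam_to_world" (4x4, takes a point from camera to world coordinates); the wrist camera has in their place "tool_from_camera" (4x4, takes a point from camera to tool coordinates, whose origin is the TCP and whose axes are the flange's). Camera axes: x right, y down, z forward; pixel columns grow to the right and rows downward; lengths in mm; the calibration is good to about 2 mm. A picture is of the moment at which its call begins: read the wrist's pose just before it. There is no depth.
- order.sign_off(): hands the job in, once; it reports no verdict.
The state is a dict: "clock": time; "joints": joint angles; "qd": joint speeds; "effort": joint torques, N m; "eef_pos": TCP position; "eef_rot": TCP orientation; "wrist_force": force on the tool from outside, world axes, zero at the start; "moment": the same for the moment, N m; "finger_gap": finger opening in mm.
Only numpy, scipy, OpenCV 4.12 (cv2) and the standard library are available. Lean on these libraries where they do the work, as an engineer would, in place of code of your own. Each camera call takes 0.05 s, during which the arm holds its last target.

## Working session

There is one attempt and no reset: what is moved stays moved. The work goes in short steps, Python scripts to look and compute and a shell command to move; the robot and the scene stay as the last step left them, time stands still between calls to the robot, and variables do not carry over. Pictures are saved under pics/ and viewed, and the job is handed in when it is done.

```bash
ls; mkdir -p pics
python3 - <<'E'
from cell import monitor, vision, order, manip
import cv2
print(monitor.read_state(), manip.grasp_offset)
for n in("scene","top","wrist"):
    c=vision.camera(n); cv2.imwrite(f"pics/{n}0.png",c["color"]); print(n,c["fx"],c["cx"],c.get("cam_to_world",c.get("tool_from_camera")))
E
```

```text
pics
{'clock': 0.0, 'joints': array([-1.26861387e+00,  3.00461714e-01,  1.52161761e+00, -2.44091534e-05,
        1.32070565e+00, -6.65886643e-02]), 'qd': array([ 1.84018643e-03,  3.70182635e-04,  1.52919606e-03,  3.49586783e-04,
       -7.74073297e-05,  3.11910476e-04]), 'effort': array([ 1.08856453e-03, -5.31806910e+01, -3.52737987e+01,  7.08793360e-02,
        2.44129321e-02, -8.02641716e-05]), 'eef_pos': array([ 198.17167537, -512.7569568 ,  204.8760317 ]), 'eef_rot': array([-3.14040140e+00, -5.57464022e-05,  3.68777145e-01]), 'wrist_force': array([ 0.08147312, -0.03842992, -0.0078545 ]), 'moment': array([-0.00635645,  0.0458294 ,  0.04149323]), 'finger_gap': 94.3164347667354} 18.8
scene 457.60757076044894 276.790838894803 [[ 2.58635940e-01  8.03207591e-01 -5.36623720e-01  1.28358097e+03]
 [ 9.65835103e-01 -2.24474338e-01  1.29513800e-01 -2.03552112e+02]
 [-1.64317869e-02 -5.51786950e-01 -8.33823218e-01  1.28039669e+03]
 [ 0.00000000e+00  0.00000000e+00  0.00000000e+00  1.00000000e+00]]
top 420.4276368481517 275.6579369572022 [[ 2.91751042e-02 -9.95639186e-01  8.86082620e-02  4.48778594e+02]
 [-9.99469618e-01 -3.03401970e-02 -1.18302606e-02 -1.62835906e+01]
 [ 1.44670632e-02 -8.82161167e-02 -9.95996296e-01  1.16581622e+03]
 [ 0.00000000e+00  0.00000000e+00  0.00000000e+00  1.00000000e+00]]
wrist 358.0274616473528 279.2754711526328 [[-4.46912091e-04 -9.64862221e-01 -2.62755960e-01  7.64062143e+01]
 [ 9.99998238e-01  4.78949027e-05 -1.87673492e-03 -5.90196388e-01]
 [ 1.82337529e-03 -2.62756336e-01  9.64860499e-01 -1.77817481e+02]
 [ 0.00000000e+00  0.00000000e+00  0.00000000e+00  1.00000000e+00]]
```

View pics/top0.png

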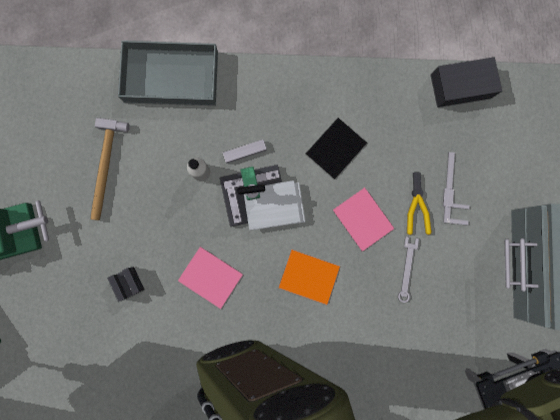

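View pics/scene0.png

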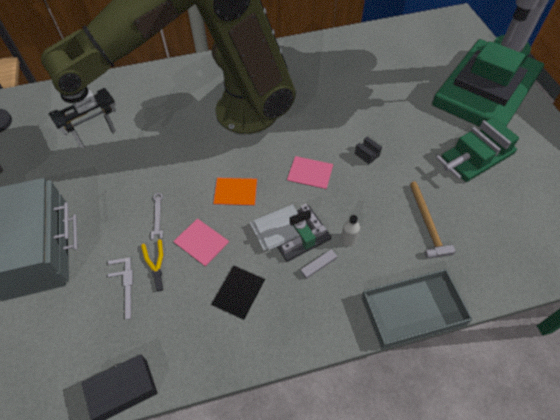

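Run:
```python
import cv2
i=cv2.imread("pics/top0.png"); print(i.shape)
c=i[60:260,120:380]; cv2.imwrite("pics/top0c.png",cv2.resize(c,None,fx=3,fy=3,interpolation=cv2.INTER_CUBIC))
```

```text
(420, 560, 3)
```

```bash
cat > h.py <<'E'
import numpy as np, cv2
from scipy.spatial.transform import Rotation as R
from cell import monitor, vision
def ray(c,T,u,v,z):
    d=T[:3,:3]@np.array([(u-c["cx"])/c["fx"],(v-c["cy"])/c["fy"],1.]); o=T[:3,3]
    return o+d*(z-o[2])/d[2]
def proj(c,T,p):
    q=np.linalg.inv(T)@np.r_[p,1]; return np.array([c["fx"]*q[0]/q[2]+c["cx"],c["fy"]*q[1]/q[2]+c["cy"]])
def tool(s=None):
    s=s or monitor.read_state(); T=np.eye(4); T[:3,:3]=R.from_euler('xyz',s["eef_rot"]).as_matrix(); T[:3,3]=s["eef_pos"]; return T
def wrist():
    Tt=tool(); c=vision.camera("wrist"); return c,Tt@np.array(c["tool_from_camera"])
def fixed(n):
    c=vision.camera(n); return c,np.array(c["cam_to_world"])
E
python3 - <<'E'
from h import *
c,T=fixed("top")
i=c["color"][140:250,190:330]; cv2.imwrite("pics/top1c.png",cv2.resize(i,None,fx=5.7,fy=5.4,interpolation=cv2.INTER_CUBIC))
print(ray(c,T,249,189,112))
for u,v in((222,178),(278,167),(230,226)): print(ray(c,T,u,v,20))
E
```

```text
[588.65871013  39.87686191 112.        ]
[629.0196252  119.95488162  20.        ]
[664.53459917 -33.03937919  20.        ]
[497.81912511  92.89618799  20.        ]
```

View pics/top1c.png

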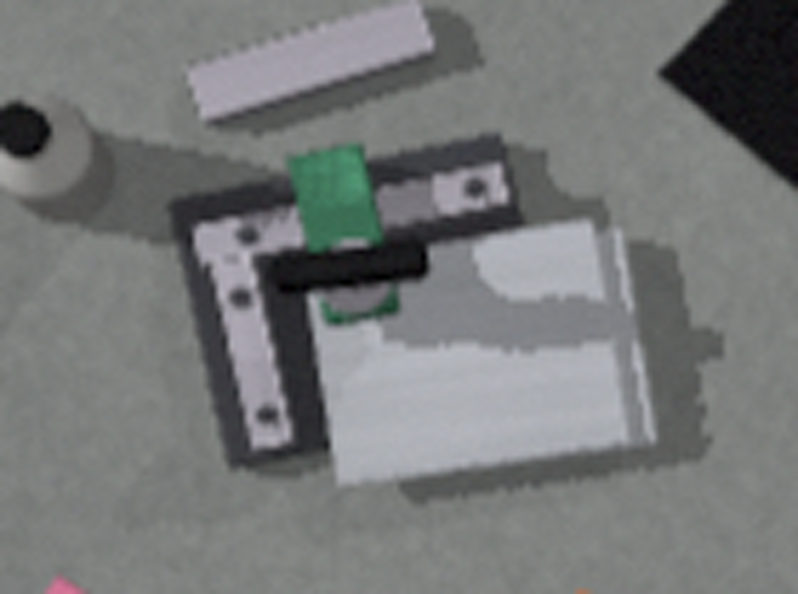

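```bash
python3 -m jog '[[4,-2.6,0,0,0,0,60],[4,-2.6,0,0,0,0,60],[4,-2.6,0,0,0,0,60],[4,-2.6,0,0,0,0,60],[4,-2.6,0,0,0,0,60],[4,-2.6,0,0,0,0,60],[4,-2.6,0,0,0,0,60]]' 30; python3 -m jog '[[4,-2.6,0,0,0,0,60],[4,-2.6,0,0,0,0,60],[4,-2.6,0,0,0,0,60],[4,-2.6,0,0,0,0,60],[4,-2.6,0,0,0,0,60],[4,-2.6,0,0,0,0,60],[4,-2.6,0,0,0,0,60],[0,0,0,0,0,0,60]]'
python3 - <<'E'
from h import *
c,T=wrist(); cv2.imwrite("pics/w1.png",c["color"]); s=monitor.read_state();print(s["clock"],s["eef_pos"],s["eef_rot"],s["finger_gap"])
E
```

```text
clock: 0.9
eef_pos: [394.6, -240.5, 205.6]
eef_rot: [3.141, -0.0, 0.369]
wrist_force: [-0.5, -0.8, -0.2]
finger_gap: 56.8
clock: 1.7
eef_pos: [590.9, 32.5, 204.4]
eef_rot: [-3.141, 0.001, 0.373]
wrist_force: [0.9, -0.0, -0.2]
finger_gap: 56.3
1.75 [589.860886    30.38211441 204.46110954] [-3.14102805e+00  1.18372382e-03  3.71927250e-01] 56.262051934038624
```

View pics/w1.png

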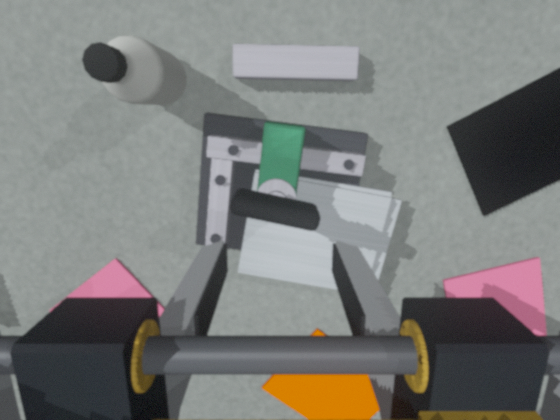

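Run:
```python
from h import *
c,T=wrist(); np.savez("w2.npz",T=T,c=c["color"],k=[c[k] for k in("fx","fy","cx","cy")])
i=c["color"][100:300,185:410]; cv2.imwrite("pics/w2c.png",cv2.resize(i,None,fx=3.5,fy=3,interpolation=cv2.INTER_CUBIC)); print(monitor.read_state()["eef_pos"])
```

```text
[589.26409195  28.98773602 204.72019346]
```

View pics/w2c.png

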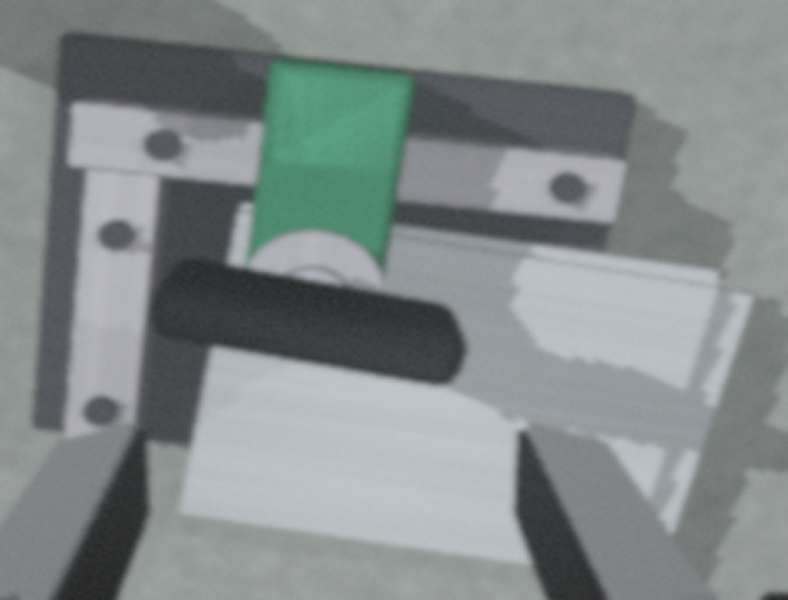

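```bash
cat > fit.py <<'E'
from h import *
from scipy.optimize import least_squares
d=np.load("w2.npz");T=d["T"];c=dict(zip(("fx","fy","cx","cy"),d["k"]))
pts=[((62,33),(100,110,20)),((635,95),(100,-55,20)),((35,428),(-40,110,20)),((614,221),(60,-50,44)),((272,62),(100,48,70)),((412,75),(100,12,70))]
uv=lambda p:(185+p[0]/3.5,100+p[1]/3)
def J(p): 
    M=np.eye(4);M[:2,:2]=[[np.cos(p[2]),-np.sin(p[2])],[np.sin(p[2]),np.cos(p[2])]];M[:2,3]=p[:2];return M
def f(p): return np.concatenate([proj(c,T,(J(p)@np.r_[q,1])[:3])-uv(u) for u,q in pts])
r=least_squares(f,[555,10,.23]);print(r.x,np.round(r.fun,1))
M=J(r.x);Mi=np.linalg.inv(M)
print("knob",(M@[35,30,112,1])[:3])
for n,p,z in(("top FR",(718,268),32),("top NL",(180,513),32),("mid FR?",(752,296),28),("FL",(240,203),28),("top far edge L",(390,228),32)):
    print(n,(Mi@np.r_[ray(c,T,*uv(p),z),1])[:2])
E
python3 fit.py
```

```text
[ 5.62934766e+02 -1.59900538e+00  2.54412046e-01] [-1.4 -0.1  1.4 -0.6 -1.4  1.6  0.6  0.7 -0.8 -0.8  1.3  0. ]
knob [589.25787311  36.24401255 112.        ]
top FR [ 46.68771464 -84.53441517]
top NL [-60.07708548  60.45940423]
mid FR? [ 37.56803357 -97.61858318]
FL [51.71600296 53.38903405]
top far edge L [49.08646338 10.20741198]
```

```bash
cat > fit2.py <<'E'
from fit import *
c2,T2=fixed("top")
p2=[((172,203),(100,110,20)),((500,135),(100,-55,20)),((230,467),(-40,110,20)),((290,157),(100,48,70)),((362,145),(100,12,70))]
uv2=lambda p:(190+p[0]/5.7,140+p[1]/5.4)
def f2(p): return np.concatenate([proj(c2,T2,(J(p)@np.r_[q,1])[:3])-uv2(u) for u,q in p2])
r2=least_squares(f2,[555,10,.23]);print(r2.x,np.round(r2.fun,1))
r3=least_squares(lambda p:np.r_[f(p),2*f2(p)],[555,10,.23]);print(r3.x,np.round(r3.fun,1))
E
python3 fit2.py
```

```text
[ 5.62934766e+02 -1.59900538e+00  2.54412046e-01] [-1.4 -0.1  1.4 -0.6 -1.4  1.6  0.6  0.7 -0.8 -0.8  1.3  0. ]
knob [589.25787311  36.24401255 112.        ]
top FR [ 46.68771464 -84.53441517]
top NL [-60.07708548  60.45940423]
mid FR? [ 37.56803357 -97.61858318]
FL [51.71600296 53.38903405]
top far edge L [49.08646338 10.20741198]
[ 5.60469123e+02 -4.71918485e+00  2.46272344e-01] [-0.5 -0.2  0.6 -0.3 -0.1  0.6 -0.3  0.3  0.4 -0.4]
[ 5.62355928e+02 -2.58522844e+00  2.53649232e-01] [-0.5  0.7  2.2  0.3 -0.7  2.3  1.3  1.6  0.2  0.3  2.2  1.1 -2.9 -1.2
 -0.9 -2.1 -1.5  0.3 -2.7 -0.6 -1.3 -2.1]
```

```bash
python3 -m jog '[[-3.4,0.45,0,0,0,0,60],[-3.45,0.45,0,0,0,0,60],[-3.45,0.45,0,0,0,0,60],[-3.45,0.45,0,0,0,0,60],[0,0,4.5,0,0,0.06,60],[0,0,4.5,0,0,0.062,60],[0,0,4.5,0,0,0,60],[0,0,2,0,0,0,60]]'
python3 - <<'E'
from h import *
c,T=wrist(); s=monitor.read_state();print(s["clock"],s["eef_pos"],s["eef_rot"],s["finger_gap"]); cv2.imwrite("pics/w3.png",c["color"])
E
```

```text
clock: 2.65
eef_pos: [465.2, -38.9, 47.6]
eef_rot: [-3.14, 0.003, 0.245]
wrist_force: [-0.1, -0.9, 0.3]
finger_gap: 56.3
2.7 [464.59005683 -38.71000067  46.03108824] [-3.13927848  0.00555184  0.24483008] 56.58936146874005
```

View pics/w3.png

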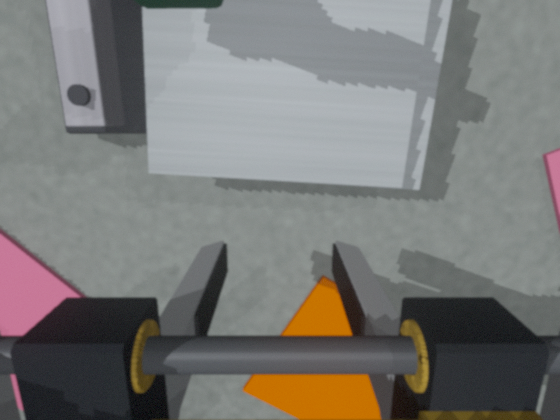

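Run:
```python
from h import *
c,T=wrist();t=tool()
for x in(-8,8):
  for y in(-41,-28,28,41): print(x,y,proj(c,T,(t@[x,y,38,1])[:3]).round())
g=t@[0,0,0,1];print(g)
for p in((322,277),(375,285)):
  w=ray(c,T,*p,4); print(np.linalg.inv(t)@np.r_[w,1])
```

```text
-8 -41 [217. 246.]
-8 -28 [237. 246.]
-8 28 [325. 246.]
-8 41 [346. 246.]
8 -41 [216. 222.]
8 -28 [236. 222.]
8 28 [326. 222.]
8 41 [347. 222.]
[465.57089913 -38.7317791   48.45446078   1.        ]
[-32.97288361  27.39821513  44.54350444   1.        ]
[-38.85830213  63.40024543  44.50638214   1.        ]
```

```bash
python3 -m jog '[[0,0,2,0,0,0,60],[0,0,2,0,0,0,60],[0,0,0,0,0,0,60],[0.5,0,0,0,0,0,60],[0.5,0,0,0,0,0,60],[0.5,0,0,0,0,0,60],[0.5,0,0,0,0,0,60],[0.5,0,0,0,0,0,60]]';python3 -m jog '[[0.3,0,0,0,0,0,60],[0.3,0,0,0,0,0,60],[0.3,0,0,0,0,0,60],[0,0,0,0,0,0,60]]'
python3 - <<'E'
from h import *
c,T=wrist(); s=monitor.read_state();print(s["clock"],s["eef_pos"],s["wrist_force"]); cv2.imwrite("pics/w4.png",c["color"])
a=.25;R2=np.array([[np.cos(a),np.sin(a)],[-np.sin(a),np.cos(a)]]);print(R2@(s["eef_pos"][:2]-[562,-3]))
E
```

```text
clock: 3.55
eef_pos: [492.3, -31.8, 10.7]
eef_rot: [3.141, 0.0, 0.247]
wrist_force: [-2.7, -1.6, 0.3]
finger_gap: 56.2
clock: 3.95
eef_pos: [500.9, -29.5, 10.4]
eef_rot: [-3.142, -0.0, 0.247]
wrist_force: [-0.3, -0.2, -0.2]
finger_gap: 56.4
4.0 [500.83753912 -29.54085302  10.41815048] [ 0.14319808 -1.15084885  0.16995664]
[-65.82738021 -10.5839272 ]
```

View pics/w4.png

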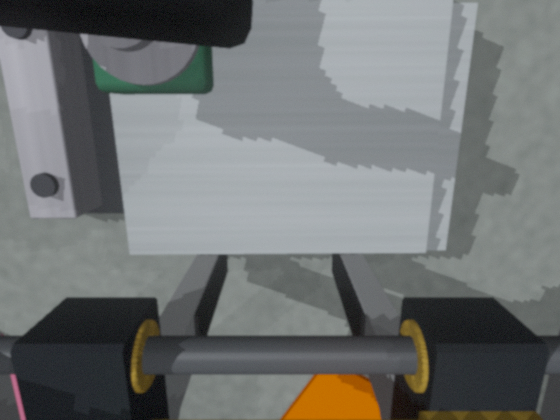

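```bash
python3 -m jog '[[0.3,0,0,0,0,0,60],[0.3,0,0,0,0,0,60]]';python3 -m jog '[[0.15,0,0,0,0,0,60],[0.0,0,0,0,0,0,60]]';python3 -m jog '[[0.15,0,0,0,0,0,60],[0.0,0,0,0,0,0,60]]'
```

```text
clock: 4.2
eef_pos: [506.1, -28.1, 10.4]
eef_rot: [-3.141, 0.001, 0.247]
wrist_force: [-6.2, -0.3, 2.7]
finger_gap: 56.5
clock: 4.4
eef_pos: [507.9, -27.8, 10.4]
eef_rot: [-3.141, 0.0, 0.247]
wrist_force: [-4.0, -0.3, 1.1]
finger_gap: 56.4
clock: 4.6
eef_pos: [508.3, -27.6, 10.2]
eef_rot: [-3.141, 0.003, 0.247]
wrist_force: [-11.0, -2.3, 7.3]
finger_gap: 56.5
```

```bash
python3 -m jog '[[0.15,0,0,0,0,0,60],[0.0,0,0,0,0,0,60]]';python3 -m jog '[[-1,0,0,0,0,0,60],[-2,0,0,0,0,0,60],[-1,0,0,0,0,0,60],[0,0,0,0,0,0,60]]'
python3 - <<'E'
from h import *
c,T=wrist(); s=monitor.read_state();print(s["clock"],s["eef_pos"],s["wrist_force"]); cv2.imwrite("pics/w5.png",c["color"])
E
```

```text
clock: 4.8
eef_pos: [508.3, -27.6, 10.1]
eef_rot: [-3.141, 0.006, 0.247]
wrist_force: [-21.4, -7.1, 13.6]
finger_gap: 56.6
clock: 5.2
eef_pos: [471.6, -37.0, 10.7]
eef_rot: [3.141, -0.001, 0.246]
wrist_force: [-0.1, -0.8, 0.4]
finger_gap: 56.5
5.25 [472.41052452 -36.98100573  10.80371454] [ 0.41724937  0.25478273 -0.63935792]
```

View pics/w5.png

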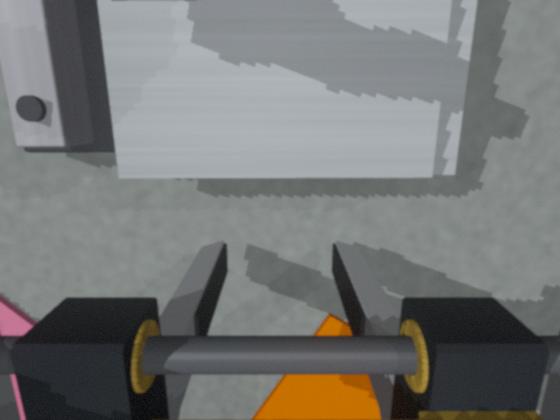

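```bash
python3 -m jog '[[0,0,-5,0,0,0,60],[2.5,2.85,0,0,0,0,60],[2.5,2.85,0,0,0,0,60],[2.5,2.85,0,0,0,0,60],[2.5,2.85,0,0,0,0,60],[0,0,0,0,0,-0.14,60],[0,0,0,0,0,-0.14,60],[0,0,0,0,0,-0.14,60]]';python3 -m jog '[[0,0,0,0,0,-0.14,60],[0,0,0,0,0,-0.14,60],[0,0,0,0,0,-0.14,60],[0,0,0,0,0,-0.14,60],[0,0,0,0,0,-0.14,60],[0,0,0,0,0,-0.14,60],[0,0,0,0,0,-0.14,60],[0,0,0,0,0,-0.14,60]]'
python3 -m jog '[[0,0,0,0,0,-0.034,60],[0,0,0,0,0,0,60]]'
python3 - <<'E'
from h import *
c,T=wrist(); s=monitor.read_state();print(s["clock"],s["eef_pos"],s["wrist_force"]); cv2.imwrite("pics/w6.png",c["color"])
E
```

```text
clock: 6.05
eef_pos: [597.6, -123.0, 60.2]
eef_rot: [3.141, -0.0, 0.672]
wrist_force: [-0.7, -0.8, 0.5]
finger_gap: 56.2
clock: 6.85
eef_pos: [597.7, -122.9, 60.5]
eef_rot: [3.141, 0.0, 1.793]
wrist_force: [0.0, 0.9, -0.5]
finger_gap: 56.4
clock: 7.05
eef_pos: [597.5, -122.8, 60.5]
eef_rot: [3.141, 0.0, 1.821]
wrist_force: [0.2, -0.5, -0.1]
finger_gap: 56.4
7.1 [ 597.38978056 -122.85910018   60.45236636] [-0.48052139 -0.3459444   0.63095329]
```

View pics/w6.png

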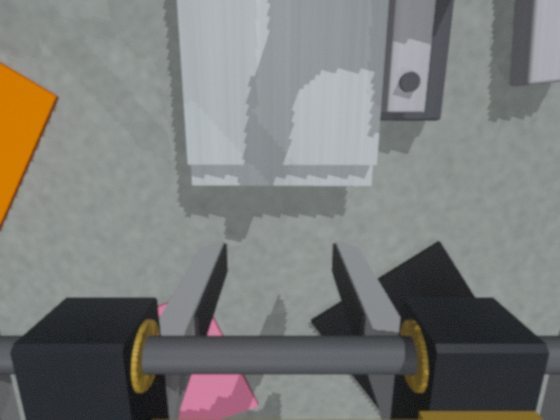

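```bash
python3 -m jog '[[0,0,2.5,0,0,0,60],[0,0,2.6,0,0,0,60],[0,0,0,0,0,0,60],[0.5,0,0,0,0,0,60],[0.5,0,0,0,0,0,60],[0.5,0,0,0,0,0,60],[0.5,0,0,0,0,0,60],[0.5,0,0,0,0,0,60]]';python3 -m jog '[[0.5,0,0,0,0,0,60],[0.4,0,0,0,0,0,60],[0.4,0,0,0,0,0,60],[0.3,0,0,0,0,0,60],[0,0,0,0,0,0,60]]'
python3 - <<'E'
from h import *
c,T=wrist(); s=monitor.read_state();print(s["clock"],s["eef_pos"],s["wrist_force"]); cv2.imwrite("pics/w7.png",c["color"])
a=.25;R2=np.array([[np.cos(a),np.sin(a)],[-np.sin(a),np.cos(a)]]);print(R2@(s["eef_pos"][:2]-[562,-3]))
E
```

```text
clock: 7.9
eef_pos: [591.0, -98.5, 10.2]
eef_rot: [3.14, 0.001, 1.821]
wrist_force: [0.4, -3.9, 1.9]
finger_gap: 56.3
clock: 8.4
eef_pos: [586.6, -82.9, 9.5]
eef_rot: [3.142, -0.0, 1.821]
wrist_force: [0.7, -0.9, 1.1]
finger_gap: 56.4
8.45 [586.52506079 -82.92414173   9.31195314] [ 0.43400237 -0.42743544  0.81546401]
[  3.98908694 -83.50709085]
```

View pics/w7.png

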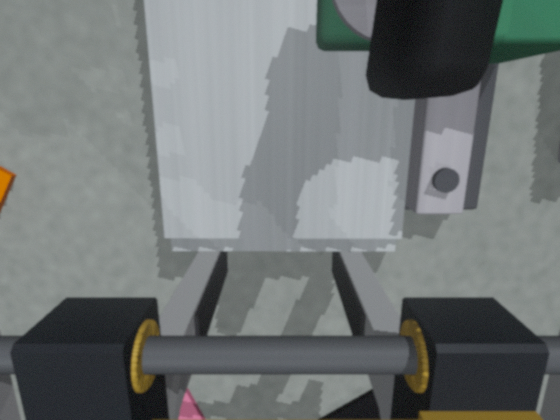

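```bash
python3 -m jog '[[0.3,0,0,0,0,0,60],[0.3,0,0,0,0,0,60],[0,0,0,0,0,0,60]]';python3 -m jog '[[0.2,0,0,0,0,0,60],[0.0,0,0,0,0,0,60]]';python3 -m jog '[[0.2,0,0,0,0,0,60],[0.0,0,0,0,0,0,60]]';python3 -m jog '[[0.1,0,0,0,0,0,60],[0.0,0,0,0,0,0,60]]'
```

```text
clock: 8.75
eef_pos: [584.9, -77.0, 9.3]
eef_rot: [-3.141, -0.0, 1.821]
wrist_force: [1.0, -1.6, 1.2]
finger_gap: 56.3
clock: 8.95
eef_pos: [584.5, -75.2, 9.3]
eef_rot: [-3.141, -0.0, 1.821]
wrist_force: [0.3, -1.6, -0.3]
finger_gap: 56.3
clock: 9.15
eef_pos: [584.2, -73.5, 9.4]
eef_rot: [3.141, 0.0, 1.821]
wrist_force: [2.4, -3.1, -1.0]
finger_gap: 56.3
clock: 9.35
eef_pos: [584.2, -73.5, 9.5]
eef_rot: [3.141, 0.002, 1.821]
wrist_force: [3.0, -9.3, -2.4]
finger_gap: 56.2
```

```bash
python3 -m jog '[[0.1,0,0,0,0,0,60],[0.0,0,0,0,0,0,60]]';python3 -m jog '[[-1,0,0,0,0,0,60],[-2,0,0,0,0,0,60],[0,0,-5,0,0,0,60],[0,0,-4,0,0,0,60],[0,0,-4,0,0,0,60],[0,0,0,0,0,0,60]]'
python3 - <<'E'
from h import *
c,T=wrist(); s=monitor.read_state();print(s["clock"],s["eef_pos"],s["wrist_force"]); cv2.imwrite("pics/w8.png",c["color"])
c,T=fixed("scene"); i=c["color"][190:270,240:350]; cv2.imwrite("pics/s8.png",cv2.resize(i,None,fx=7,fy=7,interpolation=cv2.INTER_CUBIC))
E
```

```text
clock: 9.55
eef_pos: [584.2, -73.4, 9.7]
eef_rot: [3.141, 0.003, 1.82]
wrist_force: [4.1, -14.6, -2.2]
finger_gap: 56.5
clock: 10.15
eef_pos: [593.2, -101.0, 145.2]
eef_rot: [3.134, 0.003, 1.821]
wrist_force: [0.0, -0.2, -1.0]
finger_gap: 56.1
10.2 [ 592.07308322 -100.7501073   141.97544843] [-0.64098812 -0.52939613 -1.04138655]
```

View pics/w8.png

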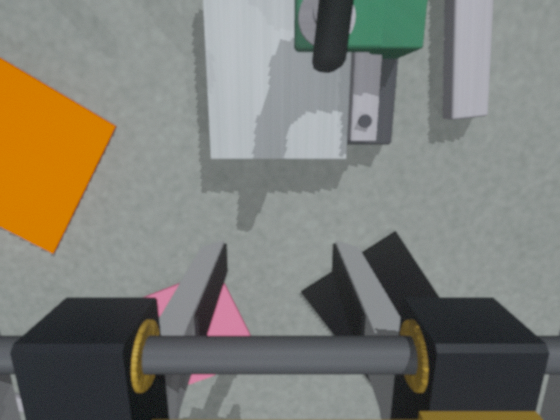

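View pics/s8.png

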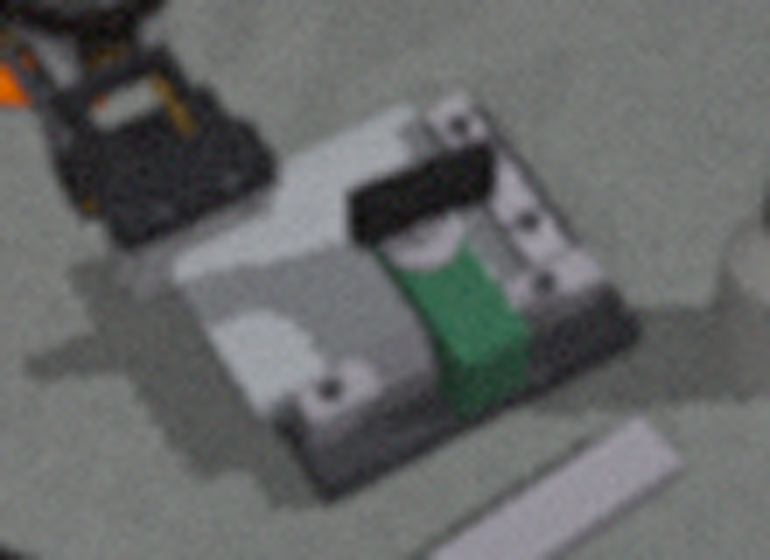

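```bash
python3 -m jog '[[2,0,-3,0,0,0,60],[2,0,-3,0,0,0,60],[0,0,0,0,0,0,60],[0,0,0,0,0,0,60]]'
python3 - <<'E'
from h import *
c,T=wrist(); np.savez("w9.npz",T=T,c=c["color"],k=[c[k] for k in("fx","fy","cx","cy")])
i=c["color"][20:270,180:430]; cv2.imwrite("pics/w9.png",cv2.resize(i,None,fx=2.4,fy=2.4,interpolation=cv2.INTER_CUBIC)); print(monitor.read_state()["eef_pos"])
E
```

```text
clock: 10.65
eef_pos: [580.9, -61.7, 198.2]
eef_rot: [-3.14, -0.001, 1.822]
wrist_force: [0.0, -1.1, 0.3]
finger_gap: 56.8
[580.7002506  -62.0001651  197.53811303]
```

View pics/w9.png

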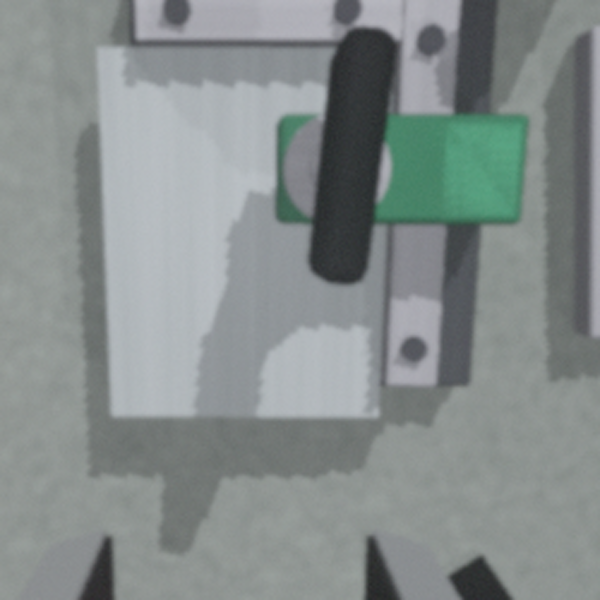

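```bash
cat > fit3.py <<'E'
from h import *
from scipy.optimize import least_squares
d=np.load("w9.npz");T=d["T"];c=dict(zip(("fx","fy","cx","cy"),d["k"]))
pts=[((528,116),(100,48,70)),((521,222),(100,12,70)),((278,116),(15,48,70)),((278,222),(15,12,70)),((385,384),(60,-50,44)),((468,385),(100,-55,20))]
uv=lambda p:(180+p[0]/2.4,20+p[1]/2.4)
def J(p): 
    M=np.eye(4);M[:2,:2]=[[np.cos(p[2]),-np.sin(p[2])],[np.sin(p[2]),np.cos(p[2])]];M[:2,3]=p[:2];return M
def f(p): return np.concatenate([proj(c,T,(J(p)@np.r_[q,1])[:3])-uv(u) for u,q in pts])
r=least_squares(f,[562,-3,.25]);print(r.x,np.round(r.fun,1))
M=J(r.x);Mi=np.linalg.inv(M)
print("knob",(M@[35,30,112,1])[:3])
for n,p,z in(("bar+",(366,28),124),("bar-",(338,284),124),("b1",(331,60),124),("b2",(398,60),124),("b3",(311,260),124),("b4",(369,260),124),("NL",(97,46),32),("NR",(111,417),32),("FR",(380,417),32)):
    print(n,ray(c,T,*uv(p),z)[:2],(Mi@np.r_[ray(c,T,*uv(p),z),1])[:2])
E
python3 fit3.py
```

```text
[ 5.62645948e+02 -1.22201323e+00  2.49967951e-01] [ 1.2 -1.5  0.2  0.8 -0.8 -1.6 -1.4  0.8 -0.   1.2  0.9  1.2]
knob [589.13697354  36.50364901 112.        ]
bar+ [582.63708832  69.03983485] [36.75069981 63.13286808]
bar- [594.08467615   2.1926313 ] [31.30631358 -4.46857087]
b1 [575.71906947  59.09803298] [27.58835813 55.21138436]
b2 [593.28558543  63.58516406] [45.71890758 55.21357687]
b3 [584.70983191   6.78667121] [23.35927721  2.30177036]
b4 [600.81768208  10.90554599] [39.98539907  2.30798624]
NL [495.99131387  59.22773469] [-49.62940206  75.05954163]
NR [530.42477928 -76.46578083] [-49.83301603 -64.93457338]
FR [637.39423438 -49.08790386] [ 60.58441087 -64.86893626]
```

```bash
python3 -m jog '[[3.1,1.05,0,0,0,0.03,60],[3.1,1.05,0,0,0,0.03,60],[3.1,1.1,0,0,0,0.03,60],[0,0,3,0,0,0,60],[0,0,2,0,0,0,60],[0,0,0,0,0,0,60],[0,0,0,0,0,0,60]]'
python3 - <<'E'
from h import *
c,T=wrist(); s=monitor.read_state();print(s["clock"],s["eef_pos"],s["eef_rot"]); t=tool(); cv2.imwrite("pics/w10.png",c["color"]); print((np.linalg.inv(t)@[588.5,36.2,93.2,1]).round(1))
E
```

```text
clock: 11.4
eef_pos: [592.0, 35.3, 148.8]
eef_rot: [-3.14, -0.0, 1.73]
wrist_force: [1.2, -0.2, 0.7]
finger_gap: 56.6
11.45 [592.39555241  35.29926408 149.70817826] [-3.14151369e+00 -6.35760986e-05  1.73014462e+00]
[ 1.5 -3.7 56.5  1. ]
```

View pics/w10.png

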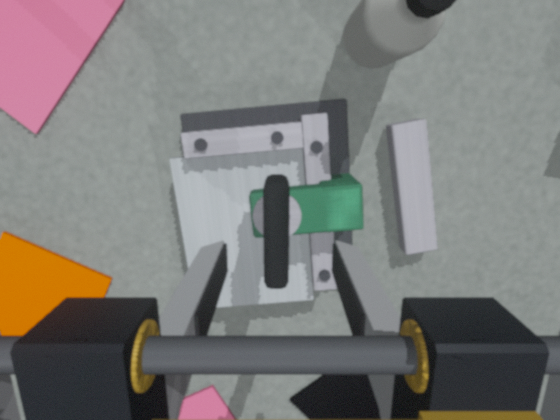

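```bash
python3 -m jog '[[0.15,-0.35,1,0,0,0,60],[0,0,2.5,0,0,0,60],[0,0,2.1,0,0,0,60],[0,0,0,0,0,0,40],[0,0,0,0,0,0,40]]' 40
python3 - <<'E'
from h import *
c,T=wrist(); s=monitor.read_state();print(s["clock"],s["eef_pos"],s["wrist_force"]); cv2.imwrite("pics/w11.png",c["color"])
E
```

```text
clock: 11.95
eef_pos: [588.6, 36.6, 94.1]
eef_rot: [3.141, 0.0, 1.731]
wrist_force: [0.9, 0.2, -0.5]
finger_gap: 44.1
12.0 [588.95977712  36.61686458  94.68127536] [0.21816202 0.29144383 1.02266995]
```

View pics/w11.png

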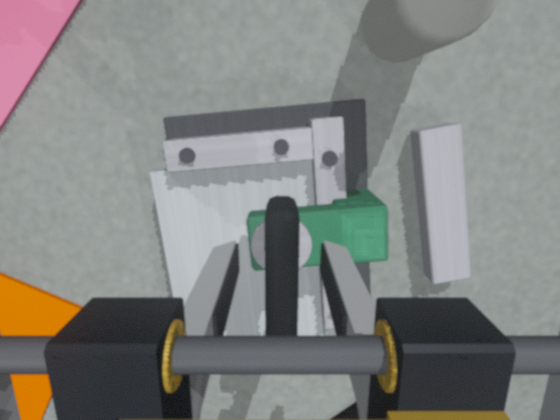

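```bash
python3 -m jog '[[0,0,0,0,0,0,20],[0,0,0,0,0,0,10],[0,0,0,0,0,0,0],[0,0,0,0,0,0,0],[0,0,0,0,0,0,0]]' 50
python3 -m jog '[[0,0,0.2,0,0,0,0],[0,0,0.2,0,0,0,0],[0,0,0.2,0,0,0,0],[0,0,0,0,0,0,0]]'
```

```text
clock: 12.5
eef_pos: [589.2, 36.8, 94.1]
eef_rot: [3.139, 0.0, 1.731]
wrist_force: [5.2, 0.2, 1.9]
finger_gap: 15.8
clock: 12.9
eef_pos: [589.2, 36.7, 88.2]
eef_rot: [3.139, 0.0, 1.731]
wrist_force: [2.6, 0.6, 9.0]
finger_gap: 15.5
```

```bash
python3 -m jog '[[0,0,0.2,0,0,0,0],[0,0,0.12,0,0,0,0],[0,0,0,0,0,0,0],[0,0,0,0,0,0,0]]'
```

```text
clock: 13.3
eef_pos: [589.2, 36.8, 85.5]
eef_rot: [3.139, 0.0, 1.731]
wrist_force: [2.8, 0.8, 12.4]
finger_gap: 15.9
```

```bash
python3 -m jog '[[0,0,0.05,0,0,0,0],[0,0,0,0,0,0.08,0],[0,0,0,0,0,0.08,0],[0,0,0,0,0,0.08,0],[0,0,0,0,0,0.08,0],[0,0,0,0,0,0,0]]'; python3 -c "
from cell import monitor;s=monitor.read_state();print(s['moment'],s['wrist_force'])"
```

```text
clock: 13.9
eef_pos: [589.5, 36.8, 85.2]
eef_rot: [3.138, -0.001, 1.408]
wrist_force: [4.2, 1.1, 13.0]
finger_gap: 15.1
[ 0.26106565 -0.79670455  0.0020958 ] [ 4.23235321  1.13059466 13.00003333]
```

```bash
python3 -m jog '[[0,0,0,0,0,0.12,0],[0,0,0,0,0,0.12,0],[0,0,0,0,0,0.12,0],[0,0,0,0,0,0.12,0],[0,0,0,0,0,0.12,0],[0,0,0,0,0,0,0]]'; python3 -c "
from cell import monitor;s=monitor.read_state();print(s['moment'],s['wrist_force'])"; python3 -m jog '[[0,0,0,0,0,0.12,0],[0,0,0,0,0,0.12,0],[0,0,0,0,0,0.12,0],[0,0,0,0,0,0.05,0],[0,0,0,0,0,0,0]]'; python3 -c "
from cell import monitor;s=monitor.read_state();print(s['moment'],s['wrist_force'])"
```

```text
clock: 14.5
eef_pos: [590.0, 36.6, 85.4]
eef_rot: [3.138, -0.003, 0.806]
wrist_force: [6.1, 0.9, 12.7]
finger_gap: 15.7
[-0.01088425 -1.37264885 -0.0594405 ] [ 6.1434363   0.86241452 12.74625039]
clock: 15.0
eef_pos: [590.2, 36.3, 85.5]
eef_rot: [3.139, -0.005, 0.399]
wrist_force: [7.3, -2.3, 12.6]
finger_gap: 15.8
[-0.30640167 -1.48979506 -0.02749596] [ 7.30712811 -2.25304567 12.64882349]
```

```bash
python3 -m jog '[[0,0,0,0,0,0.06,0],[0,0,0,0,0,0,0]]'; python3 -c "
from cell import monitor;s=monitor.read_state();print(s['moment'],s['wrist_force'])"; python3 -m jog '[[0,0,-0.1,0,0,0,0],[0,0,-0.1,0,0,0,0],[0,0,0,0,0,0,0]]'
```

```text
clock: 15.2
eef_pos: [590.2, 36.3, 85.5]
eef_rot: [3.139, -0.005, 0.339]
wrist_force: [7.0, -2.6, 12.8]
finger_gap: 15.7
[-0.42859097 -1.56085449 -0.03806476] [ 6.98789329 -2.64119316 12.7682426 ]
clock: 15.5
eef_pos: [590.2, 36.2, 87.0]
eef_rot: [3.139, -0.004, 0.341]
wrist_force: [9.3, -2.3, 7.6]
finger_gap: 16.0
```

```bash
python3 -m jog '[[0,0,0,0,0,0,30],[0,0,0,0,0,0,45],[0,0,0,0,0,0,45],[0,0,0,0,0,0,45]]'; python3 -m jog '[[0,0,-3,0,0,0,45],[0,0,-4,0,0,0,45],[-2,0,-4,0,0,0,45],[-3,0,-2,0,0,0,45],[-3,0,0,0,0,0,45],[0,0,0,0,0,0,45],[0,0,0,0,0,0,45]]'
python3 - <<'E'
from h import *
c,T=wrist(); s=monitor.read_state();print(s["clock"],s["eef_pos"],s["eef_rot"]);np.savez("w12.npz",T=T,c=c["color"],k=[c[k] for k in("fx","fy","cx","cy")]); cv2.imwrite("pics/w12.png",c["color"])
i=c["color"][0:250,130:430]; cv2.imwrite("pics/w12c.png",cv2.resize(i,None,fx=2.4,fy=2.4,interpolation=cv2.INTER_CUBIC))
c,T=fixed("top");cv2.imwrite("pics/top2.png",c["color"])
E
```

```text
clock: 15.9
eef_pos: [588.0, 36.7, 85.3]
eef_rot: [-3.141, 0.001, 0.341]
wrist_force: [-0.5, 0.1, -0.8]
finger_gap: 41.8
clock: 16.6
eef_pos: [513.0, 9.9, 216.0]
eef_rot: [3.142, -0.0, 0.34]
wrist_force: [-0.6, -0.3, -0.2]
finger_gap: 41.9
16.65 [513.37449091  10.0462155  215.68396945] [-3.14152082e+00  5.09948280e-05  3.40732438e-01]
```

View pics/w12c.png

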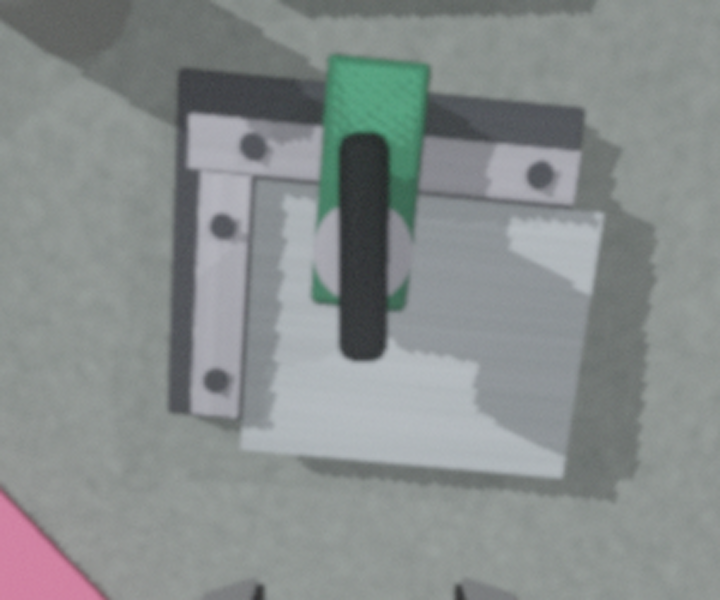

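View pics/top2.png

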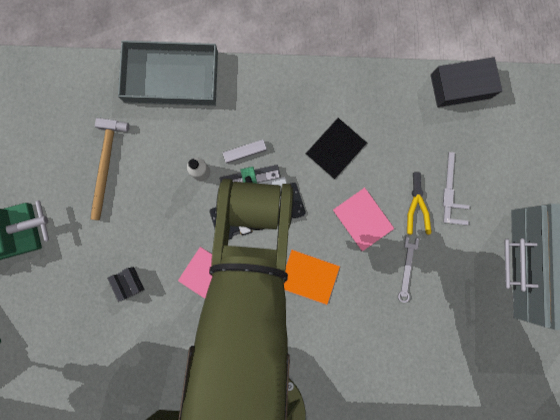

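Run:
```python
from h import *
d=np.load("w12.npz");T=d["T"];c=dict(zip(("fx","fy","cx","cy"),d["k"]))
uv=lambda x,y:(130+x/2.4,y/2.4)
for z in(117.5,124):
    a=ray(c,T,*uv(364.5,132),z);b=ray(c,T,*uv(362.5,361),z);print(z,np.linalg.norm(a-b),(a+b)/2,.25-np.arctan2(*(a-b)[1::-1]))
a=ray(c,T,*uv(339,250),117.5);b=ray(c,T,*uv(387,250),117.5);print(np.linalg.norm(a-b))
def jg(p,z):
    w=ray(c,T,*uv(*p),z)[:2]-[562.6,-1.6];return [w@[np.cos(.25),np.sin(.25)],w@[-np.sin(.25),np.cos(.25)]]
for p in((241,449),(563,478),(603,213)):print(np.round(jg(p,32),1))
```

```text
117.5 67.92117103510651 [589.12321176  36.26740747 117.5       ] -0.08244639454484276
124 66.3233516856929 [589.02111794  36.25927045 124.        ] -0.08244639454484248
14.830227082468541
[-50.   74.8]
[-50.3 -64.9]
[ 59.3 -64.2]
```

```bash
python3 -c "
from cell import order;print(order.sign_off())"
```

```text
the job is handed in; nothing more can be done
None
```

The stack is tapped home against both fences and clamped. I handed the job in at about 17 s of the 61 s allowed; the hand-in gives no verdict.

**What I did:**
- I pushed the three plates with the part-open fingers, first from the near side to the far fence, then from the right side to the left fence. Each push stalled where the plates should be home. The wrist force reached about 23 N on the first and 15 N on the second.
- I then gripped the knob at about 0.09 rad, pushed it down about 9 mm at about 13 N, turned it clockwise to about 1.48 rad, eased it up and let go.

**Last checks, before hand-in:**
- **Plates:** the top plate's edges are within about 1 mm of home (x −50 to 59.3 mm, y −65 to 75 mm in the jig's frame). No edge of the two lower plates shows past it, but I could not measure those two separately.
- **Knob:** the bar reads about 1.49 rad. Its apparent length fits a knob about 6.5 mm down better than one that is up. The plunger travel was not read directly.
- **Bystanders:** in the top camera picture they look unmoved. I compared it by eye only.
- **Gripper:** it stood well clear of everything, with no contact force.

The jig position from the top camera differed from the wrist camera's by about 2 to 4 mm. I relied on the wrist camera, and the contact points agreed with it.

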